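Clamp a cast figure in the tilted finishing chuck

ROBOT

A 6-joint arm with a two-finger parallel gripper is mounted at the origin on the work surface. World frame = base frame: x ahead of the robot, y to its left, z up, the work surface at z = 0. Lengths are in m, angles in rad, forces in N, time in s.
With the tool pointing down it reaches from about 0.35 to 0.875 m from the base axis. Payload 4.2 kg.
Tool frame: the origin (TCP) lies midway between the tips of the shut fingers; the grasp point (between the pads) lies 19 mm behind it; z points along the fingers, y is the line along which they close (so a half turn about z gives the same grasp; the last joint's range is limited). The gripper opens to 87 mm and grips with 3 to 60 N. Pads are 19 mm wide; open, the fingers measure 117 mm over their backs; the gripper's body (75 mm by 190 mm) begins 51 mm behind the grasp point.
Start: joints at [1.58, 0.385, 0.008, 0, -1.194, -0.259], TCP at [0.154, 0.606, 0.223] pointing down, gripper open.
Joint ranges: [-3.14, 3.14], [-1.21, 2.06], [-1.07, 1.41], [-3.16, 2.05], [-2.99, -0.16], [-3.1, 3.1]. Speed limits (rad/s): [2.79, 2.79, 3.14, 3.14, 3.14, 3.14].

INTERFACE

Orientations are given as a rotation vector (axis times angle).
In Python, from station import read_state, get_image, camera_params, finish_job gives the robot as it stands.
- The arm moves only by the tool send_rows, never from a script. Its argument "deltas" is a list of rows, each a list of 3 entries, a list of its own where there are three numbers: the opening, from -1 (shut) to 1 (fully open), then the shift along the world's x, y, z scaled (see below), then the turn about the world's z scaled (see below). In form: [[gripper, [dx, dy, dz], roll], ...]. A call has 1 to 8 rows; each row shifts and turns the commanded pose from where the row before left it; what a row does not reach is not made up. The controller multiplies each number of a shift by 0.04 m and each number of a turn by 2 rad. A row lasts 1/8 s, in which the tool goes at most 62.5 mm and 10.7 degrees, less where a joint would pass 70% of its speed; a pose out of reach is approached as far as the arm can. A call with a number of a shift or a turn outside -1 to 1 is refused whole. A call with a gripper value outside its range is refused whole. The fingers move at their own pace and stop on an object; "newtons" is the grip in N (left out, the last holds). Time passes only in rows, so rows that do not move let the fingers close. It gives the time, the measured TCP pose, the force, the opening and the grip force at its end, in the units of the state.
- read_state(): the state, without advancing time (a new reading comes with each control period).
- get_image(name): name is "scene" or "top" or "wrist"; returns (picture, depth): 384x512x3 uint8, blue, green, red; 384x512 float32, m along the optical axis (not along the pixel's ray), 0 where there is no reading.
- camera_params(name): a dict with "intrinsics" (3x3 intrinsics, pixels), "cam_to_world" (4x4, takes a point from camera to world coordinates); the wrist camera has in their place "tool_from_camera" (4x4, takes a point from camera to tool coordinates, whose origin is the TCP and whose axes are the flange's). Camera axes: x right, y down, z forward; pixel columns grow to the right and rows downward; lengths in m; the calibration is good to about 2 mm. A picture is of the moment at which its call begins: read the wrist's pose just before it. camera_params takes no time and is no camera call.
- finish_job(): hands the job in; it is judged then, once.
The state is a dict: "time_s": time; "joints": joint angles; "joint_vel": joint speeds; "joint_torque": joint torques, N m; "tcp_pos": TCP position; "ee_rot": TCP orientation; "wrist_force": force on the tool from outside, world axes, zero at the start; "torque": the same for the moment, N m; "width": finger opening in m; "grip_force": force on a finger pad.
Only numpy, scipy, OpenCV 4.12 (cv2) and the standard library are available. Lean on these libraries where they do the work, as an engineer would, in place of code of your own. Each camera call takes 0.05 s, during which the arm holds its last target. There are 200 camera calls.

TASK

Get the bare grey metal figure ready for finishing: take it out of the wooden rack, lower its stem all the way down into the open tilted chuck, and then turn the chuck's knurled sleeve clockwise (seen looking into the chuck) until the three jaws hold the stem straight and firmly. Leave the two painted figures and the paint jar where they are.

Things in the scene. Friction and masses are not known exactly. Their poses are not given: they have to be found in the camera images.
- figure: bare pewter-grey cast figure, 71 mm tall, about 120 g, round. Origin: centre of the stem's underside; up its z: a round stem 15 mm across and 34 mm long, a robed body 22 mm across from 34 to 60 mm (hold it here), a 12 mm head up to 71 mm. At the start it stands upright in one of the rack's holes, shoulder 6 mm above the rack's top
- blue_figure: a finished figure of the same shape and size, painted blue; leave it in the rack. Origin at the stem's underside
- green_figure: a finished figure of the same shape and size, painted green; leave it in the rack. Origin at the stem's underside
- rack: fixed pale wooden block, 70 mm (its x) by 250 mm (its y) by 35 mm tall, origin at the centre of its underside; three holes 17 mm wide and 28 mm deep in a row along its y, at -80, 0 and +80 mm, so that a figure is best taken with the fingers closing along the rack's x
- chuck_mouth (a point): centre of the chuck's open end, about 132 mm above the bench, flush with the rim of a steel sleeve 52 mm across and 32 mm long that is turned with the fingers either side, tool along the chuck's axis (below it: a fixed collar 56 mm across). Its z is the chuck's axis, pointing out of the chuck and leaning 35 degrees from vertical, roughly towards the robot
- chuck_floor (a point): centre of the chuck's solid floor, on the axis 32 mm below the mouth, axes as the mouth. A figure fully down rests on it, its shoulder 2 mm and its head 39 mm out of the mouth
- sleeve (a joint): turn of the chuck's sleeve, rad: starts 0 to 0.5 (open), grows clockwise looking into the chuck. All jaws move in 2.8 mm per rad: they touch a 15 mm stem at about 1.8, firm by about 2.0, where the sleeve stalls and the fingers slip on it harmlessly (end stop without a stem: 2.5). Turning takes 0.25 N m until then; it stays where it is left. A red mark turns with it
- jaw0: one of three brass jaws inside the sleeve, 120 degrees apart; with the sleeve at 0 they leave a clear opening 25 mm across. The brass is polished (slippery): closing, they centre the stem. Until then the figure leans loosely against them. Origin on the chuck's axis at the mouth, moving with the jaw
- jaw1: another of the three jaws
- jaw2: another of the three jaws
- chuck: grey cast base of the chuck, 140 by 110 mm, fixed to the bench; origin under its middle, the chuck leans over its -x side
- jar: small red paint jar with a white lid, 50 mm across, 55 mm tall, standing loose beyond the work; leave it alone. Origin under its centre
Not all that is in view belongs to the job. There is more than one size of the chuck; the one meant has the size given above.

How it is judged:
By the outcome, as a careful person would: the job done as asked, in the order asked, and still so for the second after the job is handed in, with the robot touching nothing.
It also fails if it takes over 58 s, if anything falls off the work surface, if the arm or the gripper's body presses on something with over 40 N, if the wrist force passes 120 N, or if a joint passes its speed limit or range.

## Working session

There is one attempt and no reset: what is moved stays moved. The work goes in short steps, Python scripts to look and compute and a tool call to move; the robot and the scene stay as the last step left them, time stands still between calls to the robot, and variables do not carry over. Pictures are saved under pics/ and viewed, at most 10 in all, crops included, and the job is handed in when it is done.

Besides the shell and the picture viewer there is one more tool, called after "Request:" as a command line: name --argument value ..., lists and objects as JSON in quotes. send_rows: Moves the arm, as the interface text tells. Its arguments: {"type":"object","properties":{"deltas":{"type":"array","items":{"type":"array"}},"newtons":{"type":"number"}},"required":["deltas"]}

```bash
mkdir -p pics; ls
cat > h.py <<'E'
from station import *
import numpy as np, cv2
from scipy.spatial.transform import Rotation as R
def wpt(name,dep,u,v,M=None):
    p=camera_params(name);K=p["intrinsics"];d=dep
    T=p["cam_to_world"] if M is None else M
    c=np.array([(u-K[0][2])*d/K[0][0],(v-K[1][2])*d/K[1][1],d,1])
    return (np.array(T)@c)[:3]
def wristT(s):
    T=np.eye(4);T[:3,:3]=R.from_rotvec(s["ee_rot"]).as_matrix();T[:3,3]=s["tcp_pos"]
    return T@np.array(camera_params("wrist")["tool_from_camera"])
E
python3 - <<'E'
from h import *
s=read_state();print(s);print(R.from_rotvec(s["ee_rot"]).as_matrix().round(3))
for n in("scene","top"):
    im,d=get_image(n);cv2.imwrite(f"pics/{n}0.png",im);np.save(f"{n}0.npy",d);p=camera_params(n);print(n,np.array(p["intrinsics"]).round(1).tolist(),np.array(p["cam_to_world"]).round(3).tolist())
print(camera_params("wrist"))
E
```

```text
pics
{'time_s': 0.0, 'joints': array([ 1.57957203e+00,  3.85575701e-01,  6.62076844e-03, -5.17470434e-04,
       -1.19397079e+00, -2.58609629e-01]), 'joint_vel': array([-8.43379931e-04,  3.10071351e-04, -6.96132936e-04,  1.36516521e-05,
       -3.03988154e-04,  1.09893038e-03]), 'joint_torque': array([-1.19795590e-03, -3.90671897e+01,  1.87406391e+01,  4.21981663e+00,
        1.09683097e-02, -1.95980929e-04]), 'tcp_pos': array([0.15434903, 0.60502341, 0.22144331]), 'ee_rot': array([ 3.11491849e+00, -3.91444827e-01, -3.02690075e-04]), 'wrist_force': array([-0.25159835,  0.23148473,  0.77840519]), 'torque': array([-0.00639861, -0.02964442, -0.02961227]), 'grip_force': 0.0, 'width': 0.08675669583113235}
[[ 0.969 -0.247 -0.   ]
 [-0.247 -0.969 -0.002]
 [ 0.     0.002 -1.   ]]
scene [[374.2, 0.0, 255.4], [0.0, 374.2, 185.3], [0.0, 0.0, 1.0]] [[-0.815, 0.343, -0.467, 0.932], [0.579, 0.459, -0.673, 0.588], [-0.016, -0.82, -0.573, 0.664], [0.0, 0.0, 0.0, 1.0]]
top [[435.7, 0.0, 253.5], [0.0, 435.7, 189.2], [0.0, 0.0, 1.0]] [[-0.005, -0.992, 0.128, 0.252], [-1.0, 0.007, 0.017, -0.126], [-0.018, -0.128, -0.992, 1.502], [0.0, 0.0, 0.0, 1.0]]
{'intrinsics': array([[275.65375995,   0.        , 256.66947837],
       [  0.        , 275.65375995, 190.58289493],
       [  0.        ,   0.        ,   1.        ]]), 'tool_from_camera': array([[-2.80854446e-04, -9.67707520e-01, -2.52075540e-01,
         6.84531663e-02],
       [ 9.99999844e-01, -1.49889711e-04, -5.38747242e-04,
         1.08265599e-03],
       [ 4.83566228e-04, -2.52075652e-01,  9.67707410e-01,
        -1.61855957e-01],
       [ 0.00000000e+00,  0.00000000e+00,  0.00000000e+00,
         1.00000000e+00]])}
```

View pics/scene0.png

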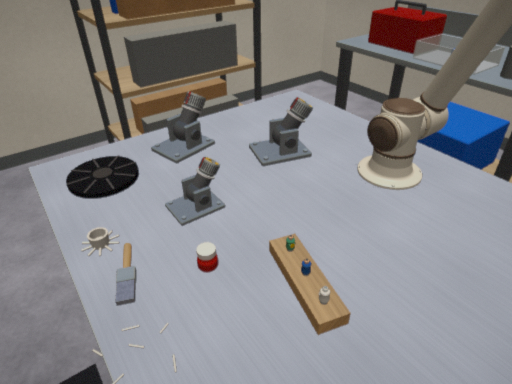

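View pics/top0.png

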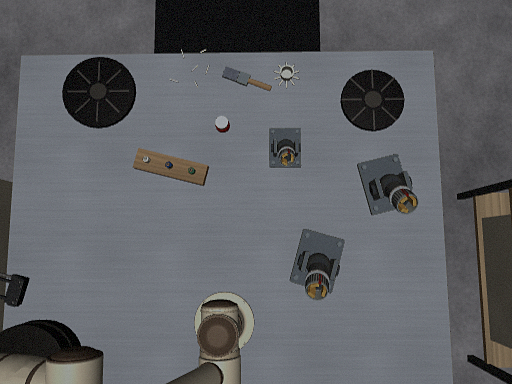

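Run:
```python
from h import *
im=cv2.imread("pics/top0.png");d=np.load("top0.npy");si=cv2.imread("pics/scene0.png");sd=np.load("scene0.npy")
a=cv2.resize(im[115:190,125:225],None,fx=4,fy=4,interpolation=2)
b=cv2.resize(im[115:190,255:355],None,fx=4,fy=4,interpolation=2)
c=cv2.resize(si[150:225,155:255],None,fx=4,fy=4,interpolation=2)
e=cv2.resize(si[225:300,255:355],None,fx=4,fy=4,interpolation=2)
cv2.imwrite("pics/crops.png",np.vstack([np.hstack([a,b]),np.hstack([e,c])]))
for n,dd,uv in (("top",d,[(145,159),(169,165),(192,170),(222,122),(286,155),(317,285),(405,200),(269,128),(300,128),(300,168),(269,168),(137,148),(209,163),(205,186),(134,171)]),("scene",sd,[(324,292),(306,263),(290,240),(208,165),(193,102),(300,106)])):
    for u,v in uv: print(n,u,v,wpt(n,dd[v,u],u,v).round(3))
```

```text
top 145 159 [0.541 0.261 0.074]
top 169 165 [0.521 0.182 0.069]
top 192 170 [0.502 0.102 0.078]
top 222 122 [0.673 0.006 0.051]
top 286 155 [ 0.537 -0.207  0.139]
top 317 285 [ 0.136 -0.289  0.189]
top 405 200 [ 0.386 -0.561  0.185]
top 269 128 [ 0.664 -0.156 -0.002]
top 300 128 [ 0.663 -0.266  0.001]
top 300 168 [ 0.521 -0.264 -0.008]
top 269 168 [ 0.521 -0.155 -0.003]
top 137 148 [0.595 0.31  0.004]
top 209 163 [ 0.54   0.056 -0.001]
top 205 186 [ 0.459  0.069 -0.004]
top 134 171 [ 0.514  0.319 -0.001]
scene 324 292 [0.548 0.265 0.064]
scene 306 263 [0.53  0.191 0.072]
scene 290 240 [0.507 0.111 0.065]
scene 208 165 [ 0.546 -0.191  0.133]
scene 193 102 [ 0.405 -0.54   0.163]
scene 300 106 [ 0.149 -0.274  0.172]
```

View pics/crops.png

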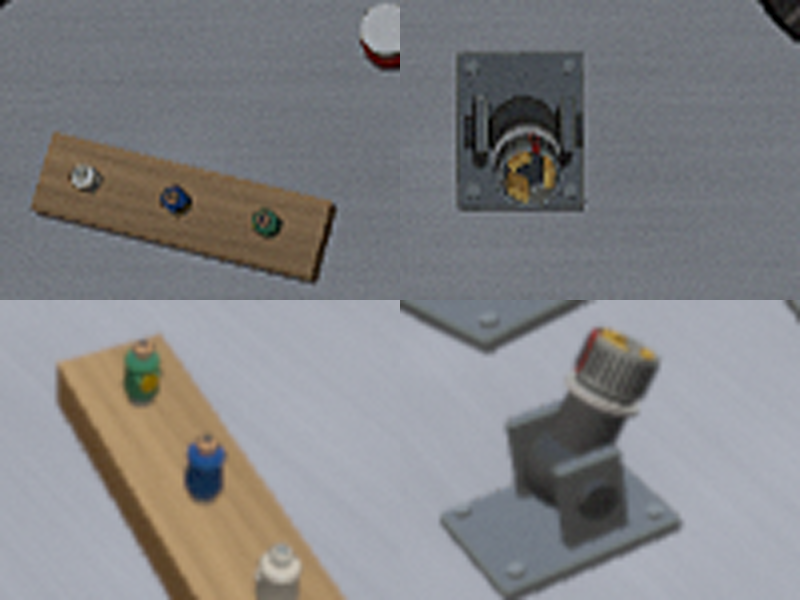

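Request:
send_rows --deltas '[[0.3, [0.97, -0.86, 0], 0], [0.3, [0.97, -0.86, 0], 0], [0.3, [0.97, -0.86, 0], 0], [0.3, [0.97, -0.86, 0], 0], [0.3, [0.97, -0.86, 0], 0], [0.3, [0.97, -0.86, 0], 0], [0.3, [0.97, -0.86, -0.2], 0], [0.3, [0.97, -0.86, -0.2], 0]]'

```text
time_s: 1.1
tcp_pos: [0.4658, 0.329, 0.2061]
ee_rot: [3.117, -0.391, -0.001]
wrist_force: [0.3, 0.1, -1.0]
width: 0.0567
grip_force: 0.0
```

Request:
send_rows --deltas '[[0.3, [0.97, -0.86, 0], 0], [0.3, [0.97, -0.86, 0], 0], [0.3, [0, 0, 0], 0]]'

```text
time_s: 1.48
tcp_pos: [0.5441, 0.259, 0.2055]
ee_rot: [3.115, -0.399, -0.002]
wrist_force: [-0.6, 0.1, -0.7]
width: 0.0568
grip_force: 0.0
```

Run:
```python
from h import *
s=read_state();im,d=get_image("wrist");cv2.imwrite("pics/w1.png",im);np.save("w1.npy",d);np.save("w1T.npy",wristT(s))
print(s["joints"].round(2),s["tcp_pos"],s["ee_rot"],s["width"])
# points in height bands
v,u=np.mgrid[0:384,0:512];P=np.stack(wpt("wrist",1,0,0)[:0].tolist() or [u,v],-1) if 0 else None
K=camera_params("wrist")["intrinsics"];T=wristT(s)
C=np.stack([(u-K[0,2])*d/K[0,0],(v-K[1,2])*d/K[1,1],d],-1)@T[:3,:3].T+T[:3,3]
np.save("w1P.npy",C)
for zlo,zhi in((.045,.068),(.068,.074),(.074,.09)):
    m=(C[...,2]>zlo)&(C[...,2]<zhi)&(d>0)&(np.hypot(C[...,0]-.541,C[...,1]-.261)<.03)
    q=C[m];print(zlo,len(q),q.min(0).round(4),q.max(0).round(4),((q.min(0)+q.max(0))/2).round(4),np.median(q,0).round(4)) if len(q) else None
```

```text
[ 0.71  0.36 -0.07  0.   -1.14  0.6 ] [0.54411693 0.2589965  0.20546759] [ 3.11480280e+00 -3.99131708e-01 -1.73689593e-03] 0.0567708554300115
0.045 213 [0.535  0.2503 0.0451] [0.5561 0.2722 0.0677] [0.5455 0.2612 0.0564] [0.5504 0.2599 0.0657]
0.068 36 [0.5391 0.2542 0.068 ] [0.5517 0.2682 0.074 ] [0.5454 0.2612 0.071 ] [0.5479 0.2612 0.0727]
0.074 75 [0.5408 0.2568 0.0741] [0.5503 0.2672 0.0779] [0.5456 0.262  0.076 ] [0.5458 0.2617 0.076 ]
```

View pics/w1.png

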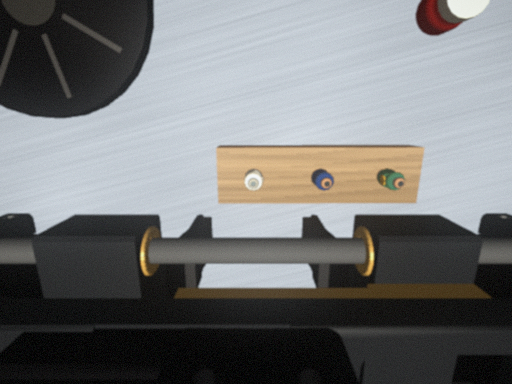

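Request:
send_rows --deltas '[[0.3, [0.035, 0.06, -0.96], 0], [0.3, [0, 0, -0.96], 0], [0.3, [0, 0, -0.96], 0], [0.3, [0, 0, -0.92], 0], [0.3, [0, 0, 0], 0], [-1, [0, 0, 0], 0], [-1, [0, 0, 0], 0], [-1, [0, 0, 0], 0]]' --newtons 15

```text
time_s: 2.52
tcp_pos: [0.5444, 0.2645, 0.056]
ee_rot: [-3.115, 0.391, -0.003]
wrist_force: [0.9, -0.0, -0.2]
width: 0.0343
grip_force: 0.0
```

Request:
send_rows --deltas '[[-1, [0, 0, -0.08], 0], [-1, [0, 0, 0], 0], [-1, [0, 0, 0], 0], [-1, [0, 0, 0], 0]]' --newtons 15

```text
time_s: 3.02
tcp_pos: [0.544, 0.2639, 0.0515]
ee_rot: [3.117, -0.391, 0.0]
wrist_force: [-0.1, -0.5, 2.7]
width: 0.0216
grip_force: 15.0
```

Request:
send_rows --deltas '[[-1, [0, 0, 0.2], 0], [-1, [0, 0, 0.35], 0], [-1, [0, 0, 0], 0]]' --newtons 12

```text
time_s: 3.4
tcp_pos: [0.5445, 0.2645, 0.075]
ee_rot: [-3.115, 0.391, -0.003]
wrist_force: [0.2, -0.1, -0.9]
width: 0.0212
grip_force: 12.0
```

Run:
```python
from h import *
s=read_state();print(s["tcp_pos"])
im,d=get_image("scene");cv2.imwrite("pics/s2.png",cv2.resize(im[200:330,240:400],None,fx=4,fy=4,interpolation=2))
```

```text
[0.54454598 0.26447454 0.07504183]
```

View pics/s2.png

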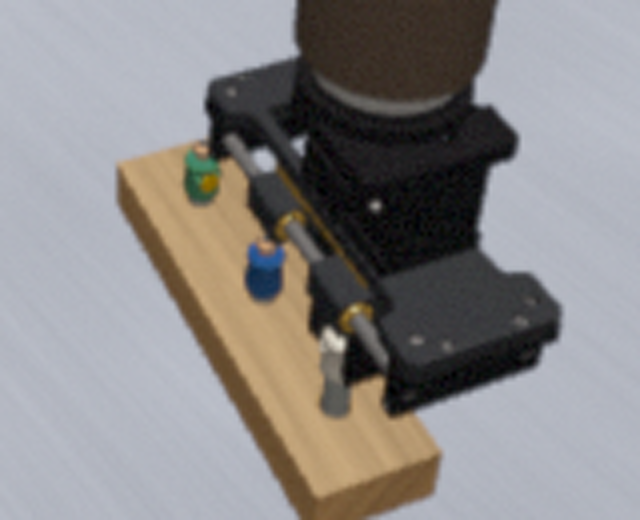

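Request:
send_rows --deltas '[[-1, [-0.18, 0.046, 0], 0], [-1, [-0.18, 0.046, 0], 0], [-1, [-0.18, 0.046, -0.04], 0], [-1, [-0.18, 0.046, -0.06], 0], [-1, [0, 0, 0], 0]]' --newtons 8

```text
time_s: 4.08
tcp_pos: [0.5143, 0.2715, 0.0692]
ee_rot: [3.117, -0.39, -0.001]
wrist_force: [0.4, 0.6, -0.6]
width: 0.0218
grip_force: 8.0
```

Run:
```python
from h import *
s=read_state();print(s["tcp_pos"],s["wrist_force"],s["width"])
im,d=get_image("scene");cv2.imwrite("pics/s3.png",cv2.resize(im[230:330,260:400],None,fx=5,fy=5,interpolation=2));np.save("s3.npy",d)
```

```text
[0.51425361 0.27149841 0.06915161] [ 0.42363502  0.58478171 -0.61869505] 0.021758539444119686
```

View pics/s3.png

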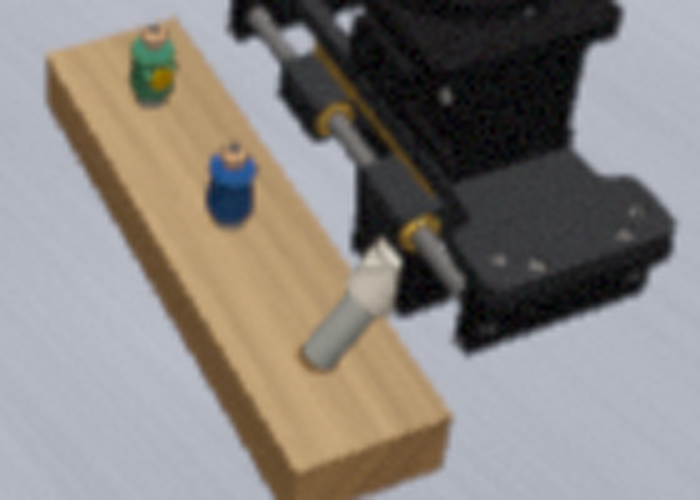

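```bash
cat >> h.py <<'E'
def cloud(n,d):
    K=np.array(camera_params(n)["intrinsics"]);T=np.array(camera_params(n)["cam_to_world"])
    v,u=np.mgrid[0:d.shape[0],0:d.shape[1]]
    return np.stack([(u-K[0,2])*d/K[0,0],(v-K[1,2])*d/K[1,1],d],-1)@T[:3,:3].T+T[:3,3]
E
python3 - <<'E'
from h import *
C=cloud("scene",np.load("s3.npy"))
for uv in((322,303),(323,301),(324,299),(326,296),(328,293),(330,291),(333,288),(335,285),(336,281),(337,279)): print(uv,C[uv[1],uv[0]].round(4))
# chuck: sleeve points from top view & scene view initial
Ct=cloud("top",np.load("top0.npy"));Cs=cloud("scene",np.load("scene0.npy"))
for n,c in(("top",Ct),("scene",Cs)):
    m=(abs(c[...,0]-.55)<.06)&(abs(c[...,1]+.21)<.05)&(c[...,2]>.07)&(c[...,2]<.2)
    q=c[m];print(n,len(q),q.min(0).round(3),q.max(0).round(3))
    o=q[np.argsort(q[:,1])];print("y extents of z>.1",q[q[:,2]>.1].min(0).round(3),q[q[:,2]>.1].max(0).round(3))
E
```

```text
(322, 303) [0.5378 0.2551 0.0125]
(323, 301) [0.5482 0.2657 0.0379]
(324, 299) [0.5473 0.2668 0.0447]
(326, 296) [0.5414 0.2659 0.0487]
(328, 293) [0.5382 0.2672 0.0568]
(330, 291) [0.5342 0.2682 0.0609]
(333, 288) [0.5308 0.2717 0.071 ]
(335, 285) [0.5266 0.2721 0.0774]
(336, 281) [0.5222 0.2695 0.0837]
(337, 279) [0.5191 0.2688 0.0868]
top 467 [ 0.505 -0.251  0.07 ] [ 0.606 -0.167  0.152]
y extents of z>.1 [ 0.505 -0.236  0.1  ] [ 0.575 -0.183  0.152]
scene 738 [ 0.506 -0.25   0.07 ] [ 0.608 -0.166  0.146]
y extents of z>.1 [ 0.506 -0.233  0.1  ] [ 0.575 -0.18   0.146]
```

Request:
send_rows --deltas '[[-1, [0, 0, 0.5], 0], [-1, [0, 0, 0.9], 0], [-1, [0, 0, 0.9], 0.06], [-1, [0, 0, 0.9], 0.06], [-1, [0, -0.4, 0.9], 0], [-1, [0, -0.9, 0.5], 0], [-1, [0, -0.9, 0], 0]]' --newtons 20

```text
time_s: 5.0
tcp_pos: [0.5157, 0.1832, 0.2553]
ee_rot: [-3.139, 0.014, -0.005]
wrist_force: [0.1, 0.0, -1.7]
width: 0.0214
grip_force: 20.0
```

Request:
send_rows --deltas '[[-1, [-0.2, -0.96, 0], 0], [-1, [-0.2, -0.96, 0], 0], [-1, [-0.2, -0.96, 0], 0], [-1, [-0.2, -0.96, 0], 0], [-1, [-0.2, -0.96, 0], 0], [-1, [-0.2, -0.96, 0], 0], [-1, [-0.2, -0.96, 0], 0], [-1, [-0.2, -0.96, 0], 0]]'

```text
time_s: 6.0
tcp_pos: [0.4504, -0.1249, 0.2533]
ee_rot: [-3.141, 0.015, 0.0]
wrist_force: [0.5, 0.6, -0.8]
width: 0.0214
grip_force: 20.0
```

Request:
send_rows --deltas '[[-1, [-0.05, -0.96, 0], 0], [-1, [0, -0.96, 0], 0], [-1, [0, 0, 0], 0], [-1, [0, 0, 0], 0]]'

```text
time_s: 6.5
tcp_pos: [0.4488, -0.2005, 0.253]
ee_rot: [-3.141, 0.016, 0.001]
wrist_force: [-0.4, 0.0, -1.1]
width: 0.0213
grip_force: 20.0
```

Run:
```python
from h import *
s=read_state();T=wristT(s);im,d=get_image("wrist");np.save("w2.npy",d);np.save("w2T.npy",T)
si,sd=get_image("scene");np.save("s4.npy",sd);cv2.imwrite("pics/s4r.png",si);cv2.imwrite("pics/w2r.png",im)
print(s["joints"].round(2),s["tcp_pos"].round(4),s["ee_rot"])
cv2.imwrite("pics/c4.png",np.hstack([cv2.resize(im[0:300,110:410],None,fx=1.33,fy=2,interpolation=2)[:600,:399],cv2.resize(si[60:210,140:240],(400,600),interpolation=2)]))
```

```text
[-0.09  0.13 -0.26 -0.   -1.18  1.65] [ 0.4488 -0.2005  0.253 ] [-3.14089695e+00  1.64476836e-02  1.03814973e-03]
```

View pics/c4.png

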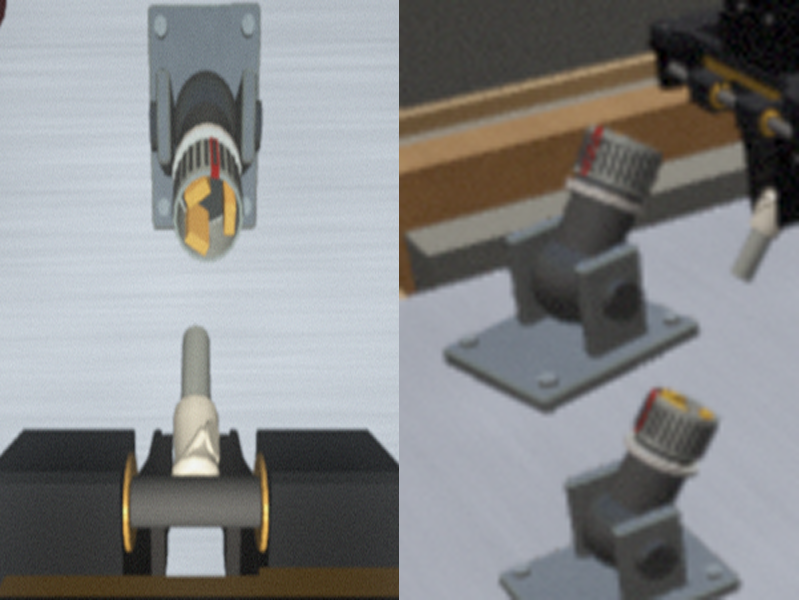

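```bash
cat > fit.py <<'E'
from h import *
from scipy.optimize import least_squares
def wcloud(d,T):
    K=camera_params("wrist")["intrinsics"];v,u=np.mgrid[0:384,0:512]
    return np.stack([(u-K[0,2])*d/K[0,0],(v-K[1,2])*d/K[1,1],d],-1)@T[:3,:3].T+T[:3,3]
def ax(psi,th): return np.array([-np.sin(th)*np.cos(psi),-np.sin(th)*np.sin(psi),np.cos(th)])
if __name__=="__main__":
    th=np.radians(35)
    W=wcloud(np.load("w2.npy"),np.load("w2T.npy"));S=cloud("scene",np.load("s4.npy"));Tp=cloud("top",np.load("top0.npy"))
    c0=np.array([.5265,-.208,.132])
    for nm,C in(("wrist",W),("scene",S),("top",Tp)):
        C=C.reshape(-1,3);c=c0.copy();psi=0.
        for it in range(6):
            a=ax(psi,th);r=C-c;h=r@a;rad=np.linalg.norm(r-np.outer(h,a),axis=1)
            q=C[(h>-29)&(h<-.003)&(h>-.029)&(rad>.021)&(rad<.032)]
            f=lambda p:(np.linalg.norm(np.cross(q-[p[0],p[1],.132],ax(p[2],th)),axis=1)-.026)
            s=least_squares(f,[c[0],c[1],psi],loss="soft_l1",f_scale=.001);c=np.array([s.x[0],s.x[1],.132]);psi=s.x[2]
        a=ax(psi,th);r=C-c;h=r@a;rad=np.linalg.norm(r-np.outer(h,a),axis=1)
        k=(rad<.027)&(rad>.018)&(h>-.01)&(h<.01)
        print(nm,len(q),c.round(4),"psi",psi.round(3),"rms",np.sqrt(np.mean(s.fun**2)).round(4),"rim h pct",np.percentile(h[k],[50,80,90,95]).round(4))
    # figure in hand, wrist view: stem points below body
    tcp=read_state()["tcp_pos"]
    for nm,C in(("wrist",W),("scene",S)):
        C=C.reshape(-1,3);m=(abs(C[:,1]-tcp[1])<.007)&(C[:,0]>tcp[0]+.0)&(C[:,0]<tcp[0]+.06)&(C[:,2]>tcp[2]-.06)&(C[:,2]<tcp[2]+.03)
        q=C[m];q=q[np.argsort(q[:,0])]
        if len(q)<5: print(nm,"few");continue
        g=np.round((q[:,0]-tcp[0])/.004).astype(int);print(nm,[( int(i*4),*(np.median(q[g==i],0)-tcp)[1:].round(4).tolist(),round(float(q[g==i][:,1].max()-q[g==i][:,1].min()),4)) for i in np.unique(g)])
E
python3 fit.py
```

```text
wrist 1049 [ 0.5266 -0.2107  0.132 ] psi -0.04 rms 0.0014 rim h pct [-0.0015  0.0004  0.0009  0.0012]
scene 199 [ 0.524  -0.2089  0.132 ] psi -0.042 rms 0.0016 rim h pct [-0.0043 -0.0021 -0.0016 -0.0011]
top 76 [ 0.5262 -0.2078  0.132 ] psi -0.19 rms 0.0017 rim h pct [-0.0005  0.0026  0.0035  0.0046]
wrist [(4, 0.0006, 0.017, 0.0138), (8, -0.0, 0.0151, 0.0137), (12, -0.0, 0.0095, 0.0138), (16, -0.0001, 0.0041, 0.0136), (20, -0.0006, -0.0014, 0.0133), (24, -0.0006, -0.0122, 0.0124), (28, -0.0013, -0.0183, 0.0125), (32, -0.0006, -0.024, 0.0121), (36, -0.0013, -0.0289, 0.0114), (40, -0.0027, -0.0298, 0.0)]
scene [(0, 0.0056, -0.0107, 0.0), (4, 0.0005, 0.0167, 0.0027), (8, 0.0024, 0.0125, 0.0122), (12, 0.0036, 0.0068, 0.0121), (16, 0.0045, -0.0009, 0.011), (20, 0.0045, -0.011, 0.0114), (24, 0.0048, -0.0159, 0.0091), (28, 0.004, -0.0218, 0.0084), (32, 0.0031, -0.0255, 0.0091), (36, 0.0032, -0.0306, 0.0057), (40, 0.0014, -0.0307, 0.0)]
```

Request:
send_rows --deltas '[[-1, [0.5, -0.1, -0.6], 0], [-1, [0.3, -0.1, -0.8], 0], [-1, [0.185, 0, -0.46], 0], [-1, [0, 0, 0], 0], [-1, [0, 0, 0], 0]]'

```text
time_s: 7.22
tcp_pos: [0.4889, -0.2083, 0.18]
ee_rot: [3.141, -0.014, 0.002]
wrist_force: [-0.3, -0.0, -1.7]
width: 0.021
grip_force: 20.0
```

Run:
```python
from fit import *
s=read_state();T=wristT(s);im,d=get_image("wrist");si,sd=get_image("scene")
tcp=s["tcp_pos"];print(tcp.round(4),s["ee_rot"].round(3),s["wrist_force"].round(1))
cv2.imwrite("pics/c5.png",np.hstack([cv2.resize(im[100:250,190:340],(400,400),interpolation=2),cv2.resize(si[120:220,160:260],(400,400),interpolation=2)]))
C=wcloud(d,T).reshape(-1,3)
c=np.array([.526,-.21,.132]);a=ax(-.04,np.radians(35))
m=(abs(C[:,1]-tcp[1])<.012)&(C[:,2]>.137)&(C[:,2]<tcp[2]+.02)&(C[:,0]<.56)
q=C[m];h=(q-c)@a
for lo in range(12,60,4):
    k=(h*1000>=lo)&(h*1000<lo+4)
    if k.sum()>3: r=(q[k]-c)-np.outer(h[k],a);e=np.array([.819,0,.574]);print(lo,k.sum(),"y mid",((r[:,1].min()+r[:,1].max())/2*1000).round(1),"top e",np.percentile(r@e,90).round(4))
```

```text
[ 0.4889 -0.2083  0.18  ] [ 3.141e+00 -1.400e-02  2.000e-03] [-0.3 -0.  -1.7]
12 59 y mid -0.1 top e 0.0111
16 81 y mid -0.1 top e 0.0114
20 85 y mid 0.2 top e 0.0111
24 96 y mid 0.1 top e 0.0112
28 100 y mid 0.1 top e 0.0112
32 95 y mid -0.0 top e 0.0112
36 102 y mid -0.1 top e 0.0111
40 95 y mid -0.2 top e 0.011
44 40 y mid -0.3 top e 0.0141
48 180 y mid -0.3 top e 0.0141
52 198 y mid 0.5 top e 0.0139
56 196 y mid 0.5 top e 0.0136
```

View pics/c5.png

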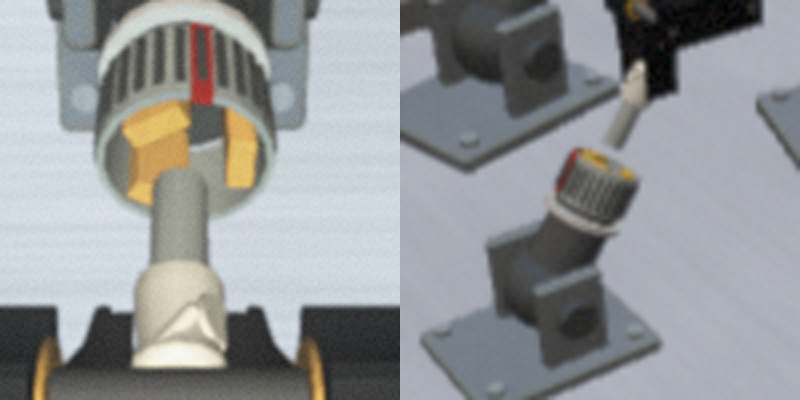

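Request:
send_rows --deltas '[[-1, [-0.062, 0, -0.043], 0], [-1, [0.086, -0.003, -0.123], 0], [-1, [0.086, -0.003, -0.123], 0], [-1, [0.086, -0.003, -0.123], 0], [-1, [0.086, -0.004, -0.123], 0], [-1, [0, 0, 0], 0]]' --newtons 10

```text
time_s: 8.07
tcp_pos: [0.4997, -0.2091, 0.1568]
ee_rot: [-3.141, 0.015, 0.002]
wrist_force: [0.2, 0.1, -0.7]
width: 0.0218
grip_force: 10.0
```

Request:
send_rows --deltas '[[-1, [0.086, -0.003, -0.123], 0], [-1, [0.086, -0.003, -0.123], 0], [-1, [0.043, -0.002, -0.062], 0], [-1, [0, 0, 0], 0]]' --newtons 8

```text
time_s: 8.57
tcp_pos: [0.5083, -0.2095, 0.1449]
ee_rot: [-3.141, 0.015, 0.001]
wrist_force: [0.5, 0.4, -0.8]
width: 0.0216
grip_force: 8.0
```

Request:
send_rows --deltas '[[-1, [0.03, -0.001, -0.04], 0], [-1, [0.03, -0.001, -0.04], 0], [-1, [0.03, -0.001, -0.04], 0], [-1, [0, 0, 0], 0]]' --newtons 6

```text
time_s: 9.07
tcp_pos: [0.5115, -0.2099, 0.1411]
ee_rot: [3.141, -0.015, -0.001]
wrist_force: [-3.0, 0.6, 5.0]
width: 0.0219
grip_force: 6.0
```

```bash
cat > chk.py <<'E'
from fit import *
import sys
s=read_state();T=wristT(s);im,d=get_image("wrist");si,sd=get_image("scene")
tcp=s["tcp_pos"];print(s["time_s"],tcp.round(4),s["wrist_force"].round(1),s["joints"].round(2))
cv2.imwrite("pics/%s.png"%sys.argv[1],np.hstack([cv2.resize(im[60:260,170:370],(400,400),interpolation=2),cv2.resize(si[120:220,160:260],(400,400),interpolation=2)]))
c=np.array([.526,-.21,.132]);a=ax(-.04,np.radians(35));e=np.array([.819,0,.574])
for nm,C in(("w",wcloud(d,T)),("s",cloud("scene",sd))):
    C=C.reshape(-1,3);r=C-c;h=r@a;m=(h>.002)&(h<.06)&(abs(r[:,1])<.0105)&(abs(r@e)<.018);q=r[m];hh=h[m]
    print(nm,[(lo,int(k.sum()),float(np.percentile(q[k]@e*1000,90).round(1)),float((np.min(q[k][:,1])*1000).round(1)),float((np.max(q[k][:,1])*1000).round(1))) for lo in range(0,60,4) for k in [(hh*1000>=lo)&(hh*1000<lo+4)] if k.sum()>3])
E
python3 chk.py c6
```

```text
9.075 [ 0.5115 -0.2099  0.1411] [-3.   0.6  5. ] [-0.1   0.34 -0.29  0.   -0.95  1.66]
w [(0, 61, 10.3, -9.9, 9.7), (4, 167, 10.4, -10.5, 9.7), (8, 194, 10.1, -10.4, 10.1), (12, 190, 10.1, -10.2, 10.3), (16, 204, 10.3, -10.1, 10.1), (20, 179, 9.8, -10.5, 10.4), (24, 252, 9.9, -10.3, 10.2), (28, 22, 13.8, -5.5, 10.4), (48, 15, 16.8, 10.1, 10.3), (52, 12, 16.2, 10.1, 10.2), (56, 11, 17.1, 10.2, 10.4)]
s [(0, 4, 8.7, -2.8, 10.4), (4, 8, 9.0, -2.8, 9.3), (8, 8, 7.9, -3.9, 9.7), (12, 6, 9.5, -2.8, 9.1), (16, 10, 8.7, -9.6, 9.6), (20, 6, 8.2, -2.1, 8.8), (24, 8, 9.9, -9.6, 2.3), (28, 5, 11.9, -10.5, -8.3), (32, 4, 12.8, -10.4, -8.5)]
```

Request:
send_rows --deltas '[[1, [0, 0, 0], 0], [1, [0, 0, 0], 0], [1, [0, 0, 0], 0], [1, [0, 0, 0.1], 0], [1, [0, 0, 0], 0], [1, [0, 0, 0], 0], [1, [0, 0, 0], 0], [1, [0, 0, 0], 0]]'

```text
time_s: 10.18
tcp_pos: [0.5119, -0.2096, 0.1444]
ee_rot: [-3.142, 0.015, 0.0]
wrist_force: [0.7, -0.2, -0.3]
width: 0.0853
grip_force: 0.0
```

```bash
python3 chk.py c7
```

```text
10.175 [ 0.5119 -0.2096  0.1444] [ 0.7 -0.2 -0.3] [-0.1   0.33 -0.28 -0.   -0.96  1.66]
w [(0, 26, -1.1, -8.8, 0.5), (4, 97, 0.7, -10.5, 4.6), (8, 150, -0.1, -10.5, 4.0), (12, 151, -1.6, -10.4, 3.3), (16, 142, -3.3, -10.3, 2.6), (20, 42, -4.3, -10.2, -0.7), (32, 11, -14.6, -10.4, -2.4), (36, 51, -13.8, -10.5, -3.7)]
s [(4, 10, -0.7, -4.9, 8.7), (8, 12, -2.0, -7.0, 6.3), (12, 8, -4.6, -7.8, 6.0), (16, 12, -5.6, -8.7, 6.3), (20, 9, -6.3, -7.9, 4.8), (24, 8, -7.4, -7.9, 3.8), (28, 4, -9.7, -7.3, -0.0)]
```

View pics/c7.png

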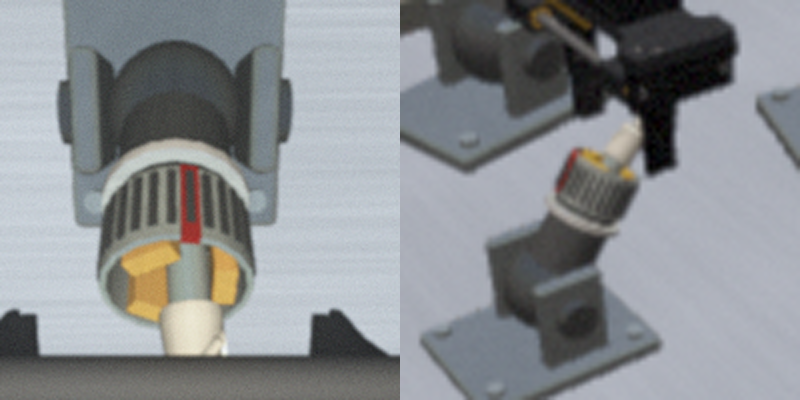

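Request:
send_rows --deltas '[[1, [0.28, -0.01, 0], 0.09], [1, [0.28, -0.01, -0.2], 0.09], [1, [0, 0, -0.6], 0.09], [-1, [0, 0, 0], 0], [-1, [0, 0, 0], 0], [-1, [0, 0, 0], 0], [-1, [0, 0, 0], 0], [-1, [0, 0, 0], 0]]' --newtons 40

```text
time_s: 11.28
tcp_pos: [0.5349, -0.2106, 0.1132]
ee_rot: [3.031, 0.821, 0.002]
wrist_force: [0.7, -0.8, 1.1]
width: 0.0557
grip_force: 37.7
```

Request:
send_rows --deltas '[[-1, [0, 0, 0], 0], [-1, [0, 0, 0], -0.07], [-1, [0, 0, 0], -0.07], [-1, [0, 0, 0], -0.07], [-1, [0, 0, 0], -0.07], [-1, [0, 0, 0], -0.07], [-1, [0, 0, 0], -0.07], [-1, [0, 0, 0], -0.07]]' --newtons 45

```text
time_s: 12.28
tcp_pos: [0.5342, -0.2108, 0.1148]
ee_rot: [3.062, -0.696, 0.0]
wrist_force: [-7.3, 0.0, 15.4]
width: 0.0531
grip_force: 51.5
```

Run:
```python
from fit import *
s=read_state();print({k:np.round(s[k],3) for k in("tcp_pos","ee_rot","wrist_force","torque","width","joints")})
C=cloud("scene",get_image("scene")[1]) if 0 else None
def mark(n,im,d,T=None):
    C=cloud(n,d) if T is None else wcloud(d,T)
    i=im.astype(int);m=(i[...,2]>110)&(i[...,1]<70)&(i[...,0]<80)
    c=np.array([.526,-.21,.132]);a=ax(-.04,np.radians(35));r=C-c;h=r@a;rad=np.linalg.norm(r-h[...,None]*a,axis=-1)
    m&=(h>-.035)&(h<.004)&(rad>.02)&(rad<.032)
    e=np.array([.819,0,.574]);f=np.cross(a,e);q=r[m]
    ang=np.degrees(np.arctan2(q@f,q@e));print(n,m.sum(),np.median(ang).round(1) if m.sum() else None)
for n in("top","scene"):
    mark(n,cv2.imread(f"pics/{n}0.png"),np.load(f"{n}0.npy"))
    im,d=get_image(n);mark(n,im,d)
im,d=get_image("wrist");mark("wrist",im,d,wristT(s));mark("wrist",cv2.imread("pics/w2r.png"),np.load("w2.npy"),np.load("w2T.npy"))
```

```text
{'tcp_pos': array([ 0.534, -0.211,  0.115]), 'ee_rot': array([ 3.062, -0.696,  0.   ]), 'wrist_force': array([-7.3320e+00,  9.0000e-03,  1.5379e+01]), 'torque': array([2.042, 1.231, 1.843]), 'width': np.float64(0.053), 'joints': array([-0.093,  0.399, -0.266,  0.002, -0.906,  1.216])}
top 0 None
top 0 None
scene 2 -6.1
scene 0 None
wrist 262 -38.2
wrist 51 -11.5
```

Request:
send_rows --deltas '[[0.6, [0, 0, 0], 0], [0.6, [0, 0, 0], 0], [0.6, [0, 0, 0], 0.085], [0.6, [0, 0, 0], 0.085], [0.6, [0, 0, 0], 0.085], [0.6, [0, 0, 0], 0.085], [0.6, [0, 0, 0], 0.085], [0.6, [0, 0, 0], 0.085]]'

```text
time_s: 13.42
tcp_pos: [0.534, -0.2103, 0.1116]
ee_rot: [-3.012, -0.892, 0.002]
wrist_force: [-0.3, -0.4, -0.0]
width: 0.0696
grip_force: 0.0
```

```bash
cat > mk.py <<'E'
from fit import *
s=read_state();im,d=get_image("wrist");C=wcloud(d,wristT(s));i=im.astype(int)
print(s["tcp_pos"].round(4),s["ee_rot"].round(2),s["width"].round(4),s["wrist_force"].round(1))
m=(i[...,2]>110)&(i[...,1]<70)&(i[...,0]<80);c=np.array([.526,-.21,.132]);a=ax(-.04,np.radians(35));r=C-c;h=r@a;rad=np.linalg.norm(r-h[...,None]*a,axis=-1)
m&=(h>-.035)&(h<.004)&(rad>.02)&(rad<.032);e=np.array([.819,0,.574]);f=np.cross(a,e);q=r[m]
print(m.sum(),np.percentile(np.degrees(np.arctan2(q@f,q@e)),[10,50,90]).round(1) if m.sum() else None)
E
python3 mk.py
```

```text
Traceback (most recent call last):
  File "mk.py", line 3, in <module>
    print(s["tcp_pos"].round(4),s["ee_rot"].round(2),s["width"].round(4),s["wrist_force"].round(1))
                                                     ^^^^^^^^^^^^^^^^
AttributeError: 'float' object has no attribute 'round'
```

```bash
sed -i 's/s\["width"\].round(4)/round(s["width"],4)/' mk.py; python3 mk.py
```

```text
[ 0.5339 -0.2103  0.1116] [-3.01 -0.9   0.  ] 0.0696 [-1.1  0.3  0. ]
61 [-36.7 -34.  -32.2]
```

Request:
send_rows --deltas '[[-1, [0, 0, 0], 0], [-1, [0, 0, 0], 0], [-1, [0, 0, 0], 0], [-1, [0, 0, 0], 0], [-1, [0, 0, 0], -0.06], [-1, [0, 0, 0], -0.07], [-1, [0, 0, 0], -0.07], [-1, [0, 0, 0], -0.07]]' --newtons 60

```text
time_s: 14.52
tcp_pos: [0.535, -0.2105, 0.1123]
ee_rot: [3.141, 0.047, 0.001]
wrist_force: [2.1, -3.7, -4.5]
width: 0.0503
grip_force: 59.1
```

Request:
send_rows --deltas '[[-1, [0, 0, 0], -0.07], [-1, [0, 0, 0], -0.07], [-1, [0, 0, 0], -0.07], [-1, [0, 0, 0], -0.07], [-1, [0, 0, 0], 0]]'

```text
time_s: 15.15
tcp_pos: [0.5296, -0.2087, 0.1162]
ee_rot: [-3.033, 0.818, 0.014]
wrist_force: [-16.8, 7.8, 25.4]
width: 0.0523
grip_force: 64.9
```

```bash
python3 mk.py
```

```text
[ 0.5296 -0.2087  0.1162] [-3.03  0.82  0.01] 0.0523 [-16.8   7.8  25.4]
102 [-74.9 -68.1 -66.2]
```

Request:
send_rows --deltas '[[0.6, [0, 0, 0], 0], [0.6, [0, 0, 0], 0], [0.6, [0, 0, 0], 0.09], [0.6, [0, 0, 0], 0.09], [0.6, [0, 0, 0], 0.09], [0.6, [0, 0, 0], 0.09], [0.6, [0, 0, 0], 0.09], [0.6, [0, 0, 0], 0.09]]'

```text
time_s: 16.2
tcp_pos: [0.5344, -0.2103, 0.112]
ee_rot: [-3.02, -0.863, 0.001]
wrist_force: [-0.0, -0.3, 0.2]
width: 0.0698
grip_force: 0.0
```

```bash
python3 mk.py
```

```text
[ 0.5344 -0.2103  0.112 ] [-3.02 -0.86  0.  ] 0.0698 [-0.  -0.3  0.2]
25 [-78.2 -72.9 -69.3]
```

Request:
send_rows --deltas '[[-1, [0, 0, 0], 0], [-1, [0, 0, 0], 0], [-1, [0, 0, 0], 0], [-1, [0, 0, 0], 0], [-1, [0, 0, 0], -0.06], [-1, [0, 0, 0], -0.07], [-1, [0, 0, 0], -0.07], [-1, [0, 0, 0], -0.07]]'

```text
time_s: 17.25
tcp_pos: [0.5341, -0.2105, 0.1127]
ee_rot: [3.141, 0.016, -0.002]
wrist_force: [-1.3, -3.8, -1.1]
width: 0.0504
grip_force: 59.2
```

Request:
send_rows --deltas '[[-1, [0, 0, 0], -0.07], [-1, [0, 0, 0], -0.07], [-1, [0, 0, 0], -0.07], [-1, [0, 0, 0], -0.07], [-1, [0, 0, 0], 0]]'

```text
time_s: 17.88
tcp_pos: [0.5296, -0.2085, 0.116]
ee_rot: [-3.025, 0.847, 0.014]
wrist_force: [-18.8, 9.2, 24.8]
width: 0.053
grip_force: 65.8
```

```bash
python3 mk.py
```

```text
[ 0.5296 -0.2085  0.116 ] [-3.02  0.85  0.01] 0.053 [-18.8   9.2  24.8]
12 [-110.5 -106.7 -102.9]
```

Request:
send_rows --deltas '[[0.6, [0, 0, 0], 0], [0.6, [0, 0, 0], 0], [0.6, [0, 0, 0], 0.09], [0.6, [0, 0, 0], 0.09], [0.6, [0, 0, 0], 0.09], [0.6, [0, 0, 0], 0.09], [0.6, [0, 0, 0], 0.09], [0.6, [0, 0, 0], 0.09]]'

```text
time_s: 18.92
tcp_pos: [0.5344, -0.2104, 0.112]
ee_rot: [-3.029, -0.832, 0.001]
wrist_force: [0.4, -0.2, 0.9]
width: 0.0695
grip_force: 0.0
```

```bash
python3 mk.py; python3 chk.py c8
```

```text
[ 0.5344 -0.2104  0.112 ] [-3.03 -0.83  0.  ] 0.0695 [ 0.4 -0.2  0.9]
24 [-110.9 -106.2 -101.8]
18.975 [ 0.5344 -0.2104  0.112 ] [-0.2  1.   1. ] [-0.09  0.4  -0.27  0.   -0.9   2.2 ]
w [(0, 4, 6.3, -10.4, -8.9), (4, 46, 9.0, -10.4, -3.7), (8, 167, 10.0, -10.5, 9.1), (12, 270, 9.6, -10.0, 8.9), (16, 285, 9.7, -9.6, 8.5), (20, 163, 9.6, -4.3, 9.0), (24, 35, 8.5, 3.0, 9.5)]
s [(4, 8, 8.6, -5.1, 10.3), (8, 9, 9.8, -4.8, 9.3), (12, 12, 8.8, -6.6, 9.6), (16, 8, 7.9, -2.7, 9.0), (20, 7, 8.5, 0.4, 10.3)]
```

View pics/c8.png

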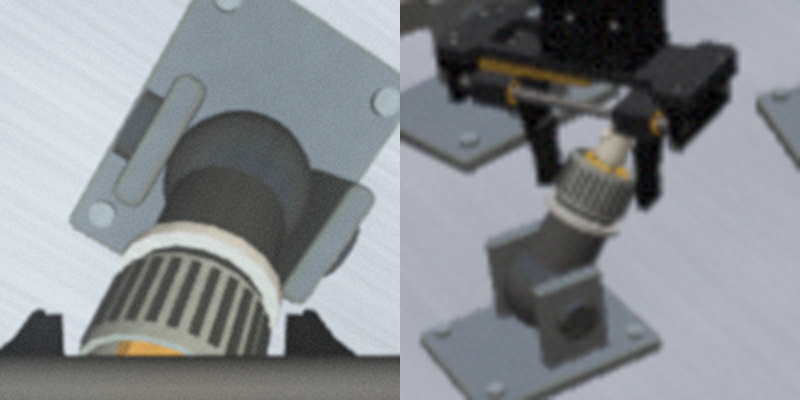

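Request:
send_rows --deltas '[[0.6, [-0.1, 0, 0.8], 0], [0.6, [-0.5, 0, 0.9], -0.09], [0.6, [-0.9, 0, 0.9], -0.09], [0.6, [-0.7, 0, 0.6], -0.09], [0.6, [0, 0, 0], 0], [0.6, [0, 0, 0], 0]]'

```text
time_s: 19.82
tcp_pos: [0.4465, -0.2103, 0.2399]
ee_rot: [-3.141, 0.016, 0.0]
wrist_force: [1.2, -0.0, -0.2]
width: 0.0697
grip_force: 0.0
```

```bash
cat > hd.py <<'E'
from fit import *
s=read_state();im,d=get_image("wrist");C=wcloud(d,wristT(s)).reshape(-1,3)
sd=get_image("scene")[1];S=cloud("scene",sd).reshape(-1,3)
c=np.array([.526,-.21,.132]);a=ax(-.04,np.radians(35));e=np.array([.819,0,.574]);f=np.cross(a,e)
for nm,C in(("w",C),("s",S)):
    r=C-c;h=r@a;E=r@e;F=r@f;rad=np.hypot(E,F);q=(rad<.02)&(h>.001)&(h<.06);print(nm,"max h",np.percentile(h[q],[90,97,99,100]).round(4))
    print([(lo,int(k.sum()),(np.percentile(E[k],[5,95])*1000).round(1).tolist(),(np.percentile(F[k],[3,97])*1000).round(1).tolist()) for lo in range(0,44,3) for k in [q&(h*1000>=lo)&(h*1000<lo+3)] if k.sum()>3])
    k=(rad>.021)&(rad<.026)&(abs(h)<.006);print("rim h",np.median(h[k]).round(4))
cv2.imwrite("pics/hd.png",cv2.resize(im[60:260,150:350],(600,600),interpolation=2))
E
python3 hd.py
```

```text
w max h [0.036  0.0378 0.0383 0.04  ]
[(0, 51, [-8.0, 14.4], [-13.9, 13.1]), (3, 41, [2.8, 10.1], [-11.3, 8.4]), (6, 46, [2.6, 10.3], [-11.2, 8.2]), (9, 47, [2.1, 10.1], [-11.5, 8.1]), (12, 53, [0.5, 9.5], [-12.8, 8.3]), (15, 58, [0.3, 9.8], [-12.4, 7.5]), (18, 43, [2.6, 9.9], [-12.1, 5.9]), (21, 33, [4.6, 9.7], [-10.6, 5.2]), (24, 103, [-3.7, 9.7], [-11.5, 8.0]), (27, 153, [-3.7, 8.2], [-10.5, 6.8]), (30, 16, [2.4, 5.2], [-6.7, 2.3]), (33, 65, [-3.8, 5.3], [-8.0, 4.1]), (36, 80, [-3.1, 3.7], [-6.3, 2.2])]
rim h -0.0009
s max h [0.0323 0.0364 0.0372 0.0387]
[(3, 9, [-3.3, 9.8], [-2.5, 11.8]), (6, 9, [-8.4, 7.1], [0.6, 12.4]), (9, 10, [-4.3, 8.7], [-3.7, 10.3]), (12, 8, [-4.4, 7.7], [-5.7, 8.9]), (15, 7, [-6.3, 6.8], [-3.8, 9.3]), (18, 8, [-3.9, 8.8], [-1.8, 9.4]), (21, 8, [-4.9, 7.4], [-2.2, 10.7]), (24, 11, [-9.5, 8.4], [-3.3, 11.5]), (27, 6, [-4.0, 6.1], [0.6, 7.5]), (30, 4, [-2.7, 3.2], [-0.5, 5.4]), (33, 4, [-1.8, 3.2], [-1.7, 5.1]), (36, 4, [-1.3, 2.7], [-1.9, 3.9])]
rim h -0.0032
```

View pics/hd.png

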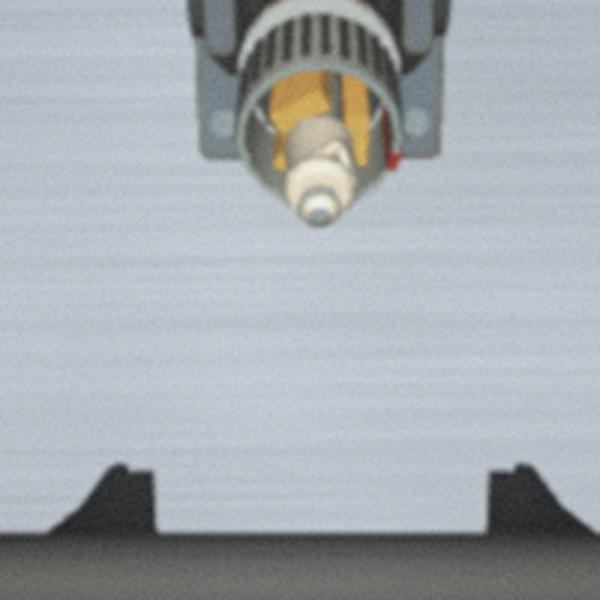

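Request:
send_rows --deltas '[[0.6, [0.7, 0, -0.6], 0.09], [0.6, [0.9, 0, -0.9], 0.09], [0.6, [0.5, 0, -0.9], 0.09], [0.6, [0.1, 0, -0.8], 0], [0.6, [0, 0, 0], 0], [-1, [0, 0, 0], 0], [-1, [0, 0, 0], 0], [-1, [0, 0, 0], 0]]'

```text
time_s: 20.92
tcp_pos: [0.5351, -0.2104, 0.1139]
ee_rot: [3.031, 0.821, 0.005]
wrist_force: [-0.4, 1.7, 1.4]
width: 0.0545
grip_force: 60.0
```

Request:
send_rows --deltas '[[-1, [0, 0, 0], 0], [-1, [0, 0, 0], -0.06], [-1, [0, 0, 0], -0.06], [-1, [0, 0, 0], -0.06], [-1, [0, 0, 0], -0.06], [-1, [0, 0, 0], -0.06], [-1, [0, 0, 0], -0.06], [-1, [0, 0, 0], -0.06]]'

```text
time_s: 21.92
tcp_pos: [0.536, -0.2112, 0.114]
ee_rot: [3.104, -0.474, 0.007]
wrist_force: [0.5, -7.6, -1.0]
width: 0.0521
grip_force: 67.1
```

Request:
send_rows --deltas '[[-1, [0, 0, 0], -0.06], [-1, [0, 0, 0], -0.06], [-1, [0, 0, 0], 0], [0.6, [0, 0, 0], 0], [0.6, [0, 0, 0], 0]]'

```text
time_s: 22.55
tcp_pos: [0.5343, -0.2105, 0.113]
ee_rot: [3.024, -0.852, 0.001]
wrist_force: [0.7, 0.9, 0.2]
width: 0.0656
grip_force: 0.0
```

```bash
python3 mk.py
```

```text
[ 0.5343 -0.2105  0.113 ] [ 3.02 -0.85  0.  ] 0.0656 [0.7 0.9 0.2]
9 [-121.7 -119.1 -116.3]
```

Request:
send_rows --deltas '[[0.6, [0, 0, 0], 0.09], [0.6, [0, 0, 0], 0.09], [0.6, [0, 0, 0], 0.09], [0.6, [0, 0, 0], 0.09], [0.6, [0, 0, 0], 0.09], [0.6, [0, 0, 0], 0.09], [-1, [0, 0, 0], 0], [-1, [0, 0, 0], 0]]'

```text
time_s: 23.6
tcp_pos: [0.5345, -0.2108, 0.1122]
ee_rot: [3.032, 0.819, -0.0]
wrist_force: [0.1, -2.9, -2.6]
width: 0.057
grip_force: 22.3
```

Request:
send_rows --deltas '[[-1, [0, 0, 0], 0], [-1, [0, 0, 0], 0], [-1, [0, 0, 0], -0.06], [-1, [0, 0, 0], -0.06], [-1, [0, 0, 0], -0.06], [-1, [0, 0, 0], -0.06], [-1, [0, 0, 0], -0.06], [-1, [0, 0, 0], -0.06]]'

```text
time_s: 24.6
tcp_pos: [0.5348, -0.2109, 0.1135]
ee_rot: [3.126, -0.289, 0.001]
wrist_force: [-5.4, -2.0, 9.7]
width: 0.0506
grip_force: 62.4
```

Request:
send_rows --deltas '[[-1, [0, 0, 0], -0.06], [-1, [0, 0, 0], -0.06], [-1, [0, 0, 0], 0], [0.6, [0, 0, 0], 0], [0.6, [0, 0, 0], 0]]'

```text
time_s: 25.22
tcp_pos: [0.5344, -0.2101, 0.113]
ee_rot: [-3.069, 0.67, -0.001]
wrist_force: [0.0, -0.2, 0.7]
width: 0.0649
grip_force: 0.0
```

```bash
python3 mk.py
```

```text
[ 0.5344 -0.2101  0.113 ] [-3.07  0.67 -0.  ] 0.0649 [ 0.  -0.2  0.7]
1 [-119.8 -119.8 -119.8]
```

Request:
send_rows --deltas '[[0.8, [0, 0, 0], 0], [0.8, [-0.1, 0, 0.8], 0], [0.8, [-0.5, 0, 0.9], 0.09], [0.8, [-0.9, 0, 0.9], 0.09], [0.8, [-0.7, 0, 0.6], 0.04], [0.8, [0, 0, 0], 0], [0.8, [0, 0, 0], 0]]'

```text
time_s: 26.15
tcp_pos: [0.4465, -0.2103, 0.2397]
ee_rot: [-3.141, -0.015, 0.001]
wrist_force: [0.5, -0.1, -0.3]
width: 0.0786
grip_force: 0.0
```

```bash
python3 mk.py; python3 hd.py
```

```text
[ 0.4465 -0.2103  0.2397] [-3.14 -0.01  0.  ] 0.0786 [ 0.5 -0.1 -0.3]
12 [-121.4 -117.2 -115. ]
w max h [0.0358 0.0378 0.0386 0.0391]
[(0, 51, [-7.9, 13.2], [-14.6, 12.1]), (3, 38, [0.4, 10.2], [-11.8, 9.4]), (6, 47, [3.8, 10.2], [-10.4, 8.3]), (9, 54, [1.2, 10.1], [-11.2, 8.6]), (12, 47, [2.1, 9.4], [-11.8, 7.6]), (15, 52, [0.4, 9.9], [-12.8, 7.4]), (18, 52, [1.1, 9.6], [-11.8, 6.3]), (21, 27, [4.4, 9.8], [-11.0, 6.8]), (24, 97, [-3.4, 9.8], [-11.8, 8.2]), (27, 161, [-3.1, 8.4], [-10.1, 6.5]), (30, 14, [2.4, 5.5], [-6.3, 2.4]), (33, 73, [-2.4, 5.4], [-7.6, 3.6]), (36, 71, [-3.8, 3.7], [-5.9, 1.7])]
rim h -0.001
s max h [0.0322 0.0363 0.037  0.0376]
[(3, 9, [-4.2, 7.9], [-4.6, 11.2]), (6, 8, [-7.9, 9.0], [1.4, 12.7]), (9, 11, [-4.6, 7.9], [-3.7, 10.1]), (12, 8, [-2.5, 7.9], [-5.3, 10.6]), (15, 10, [-5.4, 8.8], [0.1, 9.0]), (18, 6, [-3.4, 8.4], [-2.7, 9.9]), (21, 9, [-5.3, 7.7], [-1.1, 10.9]), (24, 10, [-7.4, 8.1], [-2.6, 10.7]), (27, 5, [-3.5, 6.0], [-0.9, 9.5]), (30, 5, [-2.2, 3.5], [0.1, 6.3]), (33, 4, [-0.5, 4.3], [-1.6, 8.7]), (36, 4, [-2.7, 2.7], [-1.6, 3.5])]
rim h -0.002
```

View pics/hd.png

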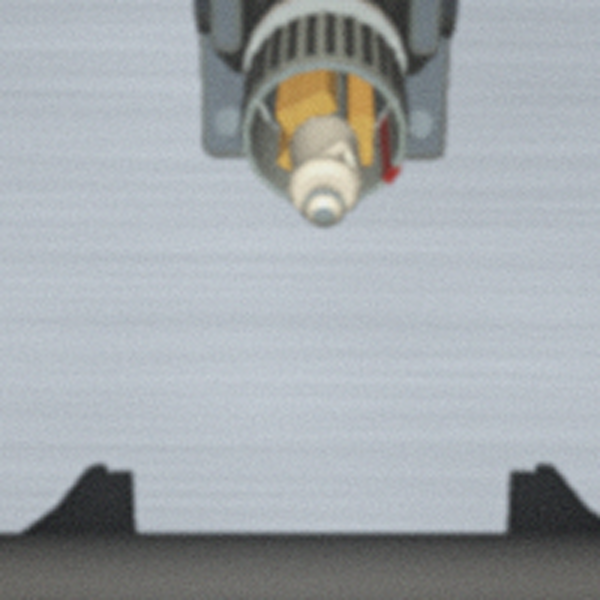

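```bash
python3 -c "
from station import *
print(finish_job())"
```

```text
the job is handed in; nothing more can be done
None
```

The grey figure is fully down and straight in the 140 × 110 mm chuck; I turned the sleeve clockwise until a last full stroke moved it no further, left the painted figures and jar untouched, and handed in at about 26 s; I viewed 12 pictures, over the limit of 10.

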